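# Hold a tap collar down on its seal

### The arm

A 6-joint arm with a two-finger parallel gripper is mounted at the origin on the work surface. World frame = base frame: x ahead of the robot, y to its left, z up, the work surface at z = 0. Lengths are in m, angles in rad, forces in N, time in s.
With the tool pointing down it reaches from about 0.35 to 0.8 m from the base axis. Payload 7.3 kg.
Tool frame: the origin (TCP) lies at the very end of the fingers, on their centre line; the grasp point (between the pads) lies 19 mm behind it; z points along the fingers, y is the line along which they close (so a half turn about z gives the same grasp; the last joint's range is limited). The gripper opens to 85 mm and grips with 20 to 120 N. Pads are 22 mm wide; open, the fingers measure 114 mm over their backs; the gripper's body (76 mm by 85 mm) begins 54 mm behind the grasp point. The pads swing forward as they close: fully open they stand 13 mm farther back than shut.
Start: joints at [1.035, 0.342, 1.524, -0, 1.275, -0.146], TCP at [0.199, 0.486, 0.231] pointing down, gripper open.
Joint ranges: [-2.53, 2.53], [-0.77, 2.02], [0.04, 2.7], [-1, 4.14], [0.28, 2.66], [-3.11, 3.11]. Speed limits (rad/s): [2.57, 2.57, 3.14, 3.14, 3.14, 3.14].

### API

Orientations are given as a rotation vector (axis times angle).
In Python, from rig import env, vision gives the robot as it stands.
- The arm moves only by the tool send_rows, never from a script. Its arguments are lists of equal length, an entry for each row: "hand": the opening in per cent of the stroke, from 0 (shut) to 100 (fully open); "translation": the shift along the tool's x, y, z in mm, a list of three; "yaw": the turn about the tool's z in rad. A call has exactly 5 rows; each row is the pose to reach, as a shift and turn from the pose commanded when the call began, along the tool's axes at that moment; what a row does not reach only later rows make up. A row lasts 1/10 s, in which the tool goes at most 50 mm and 8.59 degrees, less where a joint would pass 70% of its speed; a pose out of reach is approached as far as the arm can. A call with a gripper value outside its range is refused whole. The fingers move at their own pace and stop on an object; "force" is the grip in N (left out, the last holds). Time passes only in rows, so rows that repeat a pose let the fingers close, or fill a call up. It gives the time, the measured TCP pose, the force, the opening and the grip force at its end, in the units of the state.
- env.state(): the state, without advancing time (a new reading comes with each control period).
- vision.camera(name): name is "scene" or "side" or "wrist"; returns a dict with "color" (400x640x3 uint8, red, green, blue), "vertical_fov" (degrees; the focal length in pixels is half the picture's height over the tangent of half this angle, whatever the lens; pixels are square), "cx", "cy" (the principal point, pixels), "R" (3x3) and "t" (3): a world point X has camera coordinates R X + t; the wrist camera has in their place "mount" (4x4, takes a point from camera to tool coordinates, whose origin is the TCP and whose axes are the flange's). Camera axes: x right, y down, z forward; pixel columns grow to the right and rows downward; lengths in m; the calibration is good to about 2 mm. A picture is of the moment at which its call begins: read the wrist's pose just before it. There is no depth.
- env.hand_in(): hands the job in; it is judged then, once.
The state is a dict: "time": time; "joint_pos": joint angles; "dq": joint speeds; "joint_torque": joint torques, N m; "tcp_pos": TCP position; "ee_rot": TCP orientation; "contact_force": force on the tool from outside, world axes, zero at the start; "ft_torque": the same for the moment, N m; "width": finger opening in m; "gripper_force": force on a finger pad.
Only numpy, scipy, OpenCV 4.12 (cv2) and the standard library are available. Lean on these libraries where they do the work, as an engineer would, in place of code of your own. Each camera call takes 0.05 s, during which the arm holds its last target. There are 200 camera calls.

### The job

Slide the loose brass collar over the bare steel shank on the wooden tap plinth, down onto the black rubber seal, and press it straight down on the seal with a steady push of about 10 newtons, as a third hand for the colleague who tightens the nut under the counter. Keep that push steady for at least four seconds without ever squashing the seal flat, and finish while still holding the collar and pressing: do not let go. Leave the cup and the jar where they stand.

Things in the scene. Friction and masses are not known exactly. Their poses are not given: they have to be found in the camera images.
- collar_mid (a point): centre (half-way up, on the axis) of the loose brass collar: a plain upright tube, 46 mm outside diameter, 27 mm bore, 55 mm tall, 0.1 to 0.22 kg, same both ways up, standing on the counter. Its z axis is the tube's axis. Each end is 27.5 mm from this point.
- plinth: fixed wooden plinth board, 20 mm thick; origin on the counter straight below the bare shank. The board reaches 70 mm to local -x and +x, 65 mm to local +y and 235 mm to local -y. A finished tap (already fitted with a like brass collar, steel body and spout, black handle, 247 mm tall, fixed) stands on it at local x 20 mm, y -175 mm; leave it alone.
- shank_top (a point): top centre of the bare upright steel shank: 22 mm diameter, top 100 mm above the counter (80 mm above the board), top edge chamfered 4 mm. Fixed to the plinth; z up.
- seal_top (a point): centre of the upper face of the black spongy rubber seal, a disc of 54 mm diameter round the foot of the bare shank. Unloaded its face lies 38 mm above the counter, 62 mm below the shank's top; it sinks straight down under load.
- seal (a joint): how far the seal is squeezed down (m): 0 unloaded, 0.014 squashed flat. It springs back, stiffness 1.5 N per mm, so 10 N squeezes it by about 6.7 mm; the collar's own weight only squeezes it by about 1 mm.
- cup: blue ceramic cup, 72 mm across, 75 mm tall, loose, origin at the centre of its underside; a bystander.
- jar: amber glass jar with steel lid, 64 mm across, 85 mm tall, loose, origin at the centre of its underside; a bystander.
Mind the look-alikes: they are no part of the job. What is shaped like the part that bears collar_mid but pink is not meant.

How it is judged:
By the outcome, as a careful person would: the job done as asked, in the order asked, and still so for the second after the job is handed in, while the arm keeps its last pose, push and grip.
It also fails if it takes over 58 s, if anything falls off the work surface, if the arm or the gripper's body presses on something with over 40 N, if the wrist force passes 120 N, or if a joint passes its speed limit or range.

## Working session

There is one attempt and no reset: what is moved stays moved. The work goes in short steps, Python scripts to look and compute and a tool call to move; the robot and the scene stay as the last step left them, time stands still between calls to the robot, and variables do not carry over. Pictures are saved under pics/ and viewed, at most 10 in all, crops included, and the job is handed in when it is done.

Besides the shell and the picture viewer there is one more tool, called after "Request:" in YAML: its name, and indented under it one key for each argument. send_rows: Moves the arm, as the interface text tells. Its arguments: {"type":"object","properties":{"hand":{"type":"array"},"translation":{"type":"array"},"yaw":{"type":"array"},"force":{"type":"number"}},"required":["hand","translation","yaw"]}

```bash
mkdir -p pics; cat > h.py <<'E'
import numpy as np, cv2
from rig import env, vision
def snap(n,f):
    s=env.state(); c=vision.camera(n); cv2.imwrite('pics/'+f,c['color'][:,:,::-1]); return s,c
E
python3 - <<'E'
from h import *
import pickle
d={}
for n in ('scene','side','wrist'):
    s,c=snap(n,n+'0.png'); d[n]=c
    print(n,{k:v for k,v in c.items() if k!='color'})
pickle.dump(d,open('c.pkl','wb'))
print(s)
E
```

```text
scene {'vertical_fov': 52.63372462161446, 'cx': 322.8543381796002, 'cy': 198.65414938043958, 'R': array([[-0.31230305,  0.94990243, -0.01233564],
       [ 0.74663871,  0.2374053 , -0.62142526],
       [-0.58736483, -0.20328327, -0.78337633]]), 't': array([ 0.15788362, -0.39589664,  1.06799068])}
side {'vertical_fov': 57.844866426657624, 'cx': 315.43452670448005, 'cy': 194.6224829608376, 'R': array([[-0.80233503, -0.59687255, -0.00128538],
       [-0.44094327,  0.5941786 , -0.67269668],
       [ 0.40227793, -0.53916133, -0.73991724]]), 't': array([0.48399961, 0.3101479 , 0.57395371])}
wrist {'vertical_fov': 60.57012864986556, 'cx': 320.3836124504151, 'cy': 204.70453340203377, 'mount': array([[ 6.44266641e-04, -9.52572065e-01, -3.04312416e-01,
         7.79093608e-02],
       [ 9.99999760e-01,  6.90795101e-04, -4.52351840e-05,
        -1.23461598e-03],
       [ 2.53307299e-04, -3.04312314e-01,  9.52572281e-01,
        -1.42447512e-01],
       [ 0.00000000e+00,  0.00000000e+00,  0.00000000e+00,
         1.00000000e+00]])}
{'time': 0.1, 'joint_pos': array([ 1.03501464e+00,  3.42663379e-01,  1.52489810e+00,  1.53065919e-05,
        1.27540399e+00, -1.45994513e-01]), 'dq': array([-0.00027521, -0.00165332, -0.00170544,  0.00121054,  0.00048473,
        0.00017515]), 'joint_torque': array([ 2.84772104e-03, -4.34442365e+01, -2.46491593e+01, -7.39926759e-05,
        4.73866705e-03,  3.88436752e-05]), 'tcp_pos': array([0.19928906, 0.48532961, 0.23069826]), 'ee_rot': array([-6.08322743e-01, -3.08165110e+00,  2.02433220e-03]), 'contact_force': array([-0.18766329,  0.16506525, -0.64319567]), 'ft_torque': array([ 0.034861  , -0.0153167 , -0.04144072]), 'gripper_force': 0.0, 'width': 0.08561476247777085}
```

View pics/scene0.png

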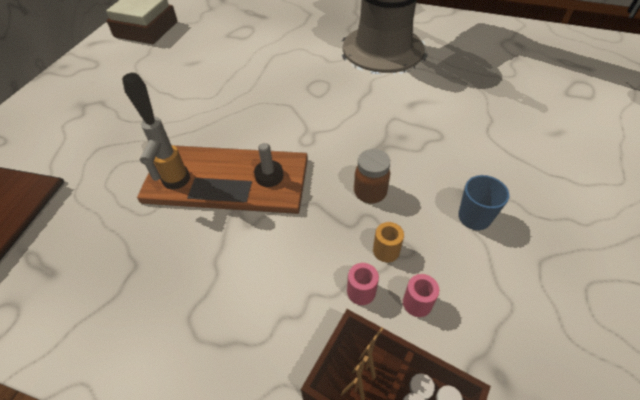

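View pics/side0.png

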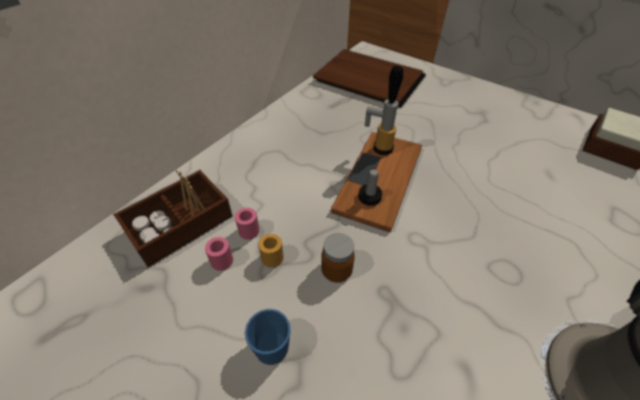

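The scene view shows the brass collar's top at about (389,232), the shank's top at (265,147), pink look-alikes at (363,275) and (422,290), the jar lid at (374,159) and the cup at (485,188). The side view shows the collar's top at (270,243), the shank at (372,173), the jar lid at (339,246) and the cup at (269,328).

```bash
cat >> h.py <<'E'
import pickle
def ray(c,uv,s=None):
    f=200/np.tan(np.radians(c['vertical_fov']/2)); d=np.array([(uv[0]-c['cx'])/f,(uv[1]-c['cy'])/f,1])
    if 'R' in c: return -c['R'].T@c['t'], c['R'].T@d
    Rt=cv2.Rodrigues(s['ee_rot'])[0]; M=c['mount']
    return Rt@M[:3,3]+s['tcp_pos'], Rt@M[:3,:3]@d
def atz(c,uv,z,s=None):
    o,d=ray(c,uv,s); return (o+d*(z-o[2])/d[2]).round(4)
def inpix(c,P,s):
    Rt=cv2.Rodrigues(s['ee_rot'])[0]; M=c['mount']
    p=np.linalg.inv(M)@np.append(Rt.T@(np.array(P)-s['tcp_pos']),1)
    f=200/np.tan(np.radians(c['vertical_fov']/2)); return c['cx']+f*p[0]/p[2], c['cy']+f*p[1]/p[2]
E
python3 - <<'E'
from h import *
d=pickle.load(open('c.pkl','rb'))
for n,z,a,b in [('collar',.055,(389.5,232),(270.5,243)),('shank',.1,(265,147),(372,173)),('pink1',.055,(363,274),(247,216)),('pink2',.055,(422,288),(218.5,247)),('jar',.085,(374,160),(339,246)),('cup',.075,(485,189),(269,327)),('seal',.038,(268,171),(370,194))]:
    print(n,atz(d['scene'],a,z),atz(d['side'],b,z))
print(cv2.Rodrigues(env.state()['ee_rot'])[0].round(3))
E
```

```text
collar [0.6013 0.1437 0.055 ] [0.6033 0.145  0.055 ]
shank [ 0.5246 -0.0981  0.1   ] [ 0.5255 -0.0955  0.1   ]
pink1 [0.6861 0.1225 0.055 ] [0.6863 0.1235 0.055 ]
pink2 [0.6818 0.2089 0.055 ] [0.677  0.2111 0.055 ]
jar [0.4837 0.0871 0.085 ] [0.4831 0.0897 0.085 ]
cup [0.4835 0.2762 0.075 ] [0.4892 0.275  0.075 ]
seal [ 0.525  -0.1002  0.038 ] [ 0.5217 -0.0941  0.038 ]
[[-0.925  0.38  -0.001]
 [ 0.38   0.925 -0.001]
 [ 0.    -0.001 -1.   ]]
```

Request:
send_rows:
  hand: [100,100,100,100,100]
  translation:
    - [-46,-15,0]
    - [-92,-30,0]
    - [-138,-45,0]
    - [-184,-60,0]
    - [-230,-75,0]
  yaw: [0,0,0,0,0]
  force: 60

```text
time: 0.65
tcp_pos: [0.3848, 0.3274, 0.2312]
ee_rot: [-0.608, -3.082, 0.0]
contact_force: [0.8, 1.2, -0.6]
width: 0.0855
gripper_force: 0.0
```

Request:
send_rows:
  hand: [100,100,100,100,100]
  translation:
    - [-46,-15,0]
    - [-92,-30,10]
    - [-138,-45,30]
    - [-184,-60,50]
    - [-230,-75,70]
  yaw: [0,0,0,0,0]

```text
time: 1.15
tcp_pos: [0.5641, 0.1748, 0.1631]
ee_rot: [-0.609, -3.082, -0.0]
contact_force: [0.2, 0.2, 1.1]
width: 0.0855
gripper_force: 0.0
```

Request:
send_rows:
  hand: [100,100,100,100,100]
  translation:
    - [-25,-8,10]
    - [-42,-12,20]
    - [-42,-12,20]
    - [-42,-12,20]
    - [-42,-12,20]
  yaw: [0,0,0,0,0]

```text
time: 1.65
tcp_pos: [0.5967, 0.1505, 0.1448]
ee_rot: [0.606, 3.082, 0.001]
contact_force: [-0.0, -0.4, -0.5]
width: 0.0853
gripper_force: 0.0
```

```bash
python3 - <<'E'
from h import *
s,c=snap('wrist','w1.png'); print(s['time'],s['tcp_pos'],s['ee_rot'],s['contact_force'],s['joint_pos'])
print(inpix(c,(.602,.144,.055),s))
pickle.dump((s,c),open('w1.pkl','wb'))
E
```

```text
1.65 [0.59668561 0.15052327 0.14476948] [6.05988030e-01 3.08207481e+00 8.45688115e-04] [-0.01130503 -0.41318918 -0.50650411] [ 1.22456136e-01  5.79963693e-01  1.38302428e+00  3.82409501e-04
  1.17795348e+00 -1.06020550e+00]
(np.float64(316.444020189176), np.float64(219.32499396039867))
```

View pics/w1.png

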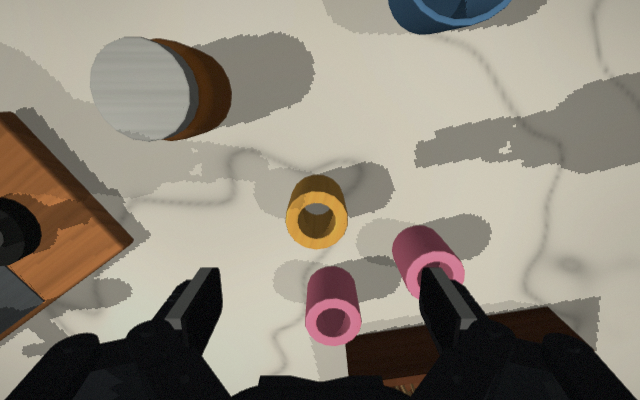

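The brass collar's top ring is centred at (316,219), within a pixel of the prediction. The pink tubes are at (333,322) and (437,272), clear of where the fingers will come down.

Request:
send_rows:
  hand: [100,100,100,100,100]
  translation:
    - [-7,-4,20]
    - [-7,-4,50]
    - [-7,-4,70]
    - [-7,-4,70]
    - [-7,-4,70]
  yaw: [0,0,0,0,0]

```text
time: 2.2
tcp_pos: [0.6023, 0.1437, 0.075]
ee_rot: [0.607, 3.082, 0.001]
contact_force: [0.4, -0.5, 0.2]
width: 0.0857
gripper_force: 0.0
```

Request:
send_rows:
  hand: [100,100,100,100,100]
  translation:
    - [0,0,20]
    - [0,0,40]
    - [0,0,55]
    - [0,0,61]
    - [0,0,61]
  yaw: [0,0,0,0,0]

```text
time: 2.7
tcp_pos: [0.6022, 0.1431, 0.013]
ee_rot: [-0.608, -3.082, -0.0]
contact_force: [-0.4, -0.4, -0.1]
width: 0.0853
gripper_force: 0.0
```

Request:
send_rows:
  hand: [60,40,40,30,30]
  translation:
    - [0,0,0]
    - [0,0,0]
    - [0,0,0]
    - [0,0,0]
    - [0,0,0]
  yaw: [0,0,0,0,0]
  force: 60

```text
time: 3.2
tcp_pos: [0.603, 0.143, 0.0141]
ee_rot: [0.608, 3.08, 0.001]
contact_force: [-0.7, 0.3, 6.1]
width: 0.0441
gripper_force: 61.4
```

Request:
send_rows:
  hand: [20,20,20,20,20]
  translation:
    - [0,0,0]
    - [0,0,0]
    - [0,0,0]
    - [0,0,0]
    - [0,0,0]
  yaw: [0,0,0,0,0]

```text
time: 3.7
tcp_pos: [0.603, 0.143, 0.0141]
ee_rot: [0.608, 3.08, 0.001]
contact_force: [-1.2, 0.1, 5.6]
width: 0.0441
gripper_force: 61.4
```

Request:
send_rows:
  hand: [20,20,20,20,20]
  translation:
    - [0,0,-10]
    - [0,0,-40]
    - [0,0,-80]
    - [0,0,-120]
    - [0,0,-136]
  yaw: [0,0,0,0,0]
  force: 80

```text
time: 4.2
tcp_pos: [0.6038, 0.1431, 0.1537]
ee_rot: [0.607, 3.076, 0.003]
contact_force: [-0.3, 0.4, -1.5]
width: 0.0441
gripper_force: 81.5
```

Request:
send_rows:
  hand: [20,20,20,20,20]
  translation:
    - [0,-30,0]
    - [-5,-70,0]
    - [-10,-110,0]
    - [-13,-150,0]
    - [-15,-180,0]
  yaw: [0,0,0,0,0]

```text
time: 4.7
tcp_pos: [0.5466, -0.0312, 0.1493]
ee_rot: [-0.61, -3.081, 0.0]
contact_force: [0.4, -0.2, -0.9]
width: 0.0437
gripper_force: 81.7
```

Request:
send_rows:
  hand: [20,20,20,20,20]
  translation:
    - [-2,-30,0]
    - [-4,-60,0]
    - [-4,-72,0]
    - [-4,-72,0]
    - [-4,-72,0]
  yaw: [0,0,0,0,0]

```text
time: 5.2
tcp_pos: [0.5242, -0.0967, 0.1491]
ee_rot: [0.609, 3.082, 0.001]
contact_force: [0.3, -0.3, -1.4]
width: 0.0441
gripper_force: 81.8
```

```bash
python3 - <<'E'
from h import *
s,c=snap('wrist','w2.png'); print(s['time'],s['tcp_pos'],s['ee_rot'],s['contact_force'],s['ft_torque'],s['width'],s['gripper_force'])
o={'wrist':c}
for n in('scene','side'): o[n]=snap(n,n+'2.png')[1]
pickle.dump((s,o),open('w2.pkl','wb'))
im=np.zeros((600,800,3),np.uint8)
im[:400,:640]=c['color'][:,:,::-1][:, :]
a=cv2.imread('pics/scene2.png')[90:200,210:320]; b=cv2.imread('pics/side2.png')[110:220,320:430]
cv2.imwrite('pics/pair2.png',np.hstack([cv2.resize(a,(400,400),interpolation=cv2.INTER_CUBIC),cv2.resize(b,(400,400),interpolation=cv2.INTER_CUBIC)]))
E
```

```text
5.2 [ 0.5242357  -0.09673065  0.14912577] [6.08784726e-01 3.08197306e+00 9.71570421e-04] [ 0.30216066 -0.33676198 -1.43047523] [-0.02226567  0.00430204 -0.01499346] 0.04409861533119607 81.76623004954308
```

View pics/w2.png

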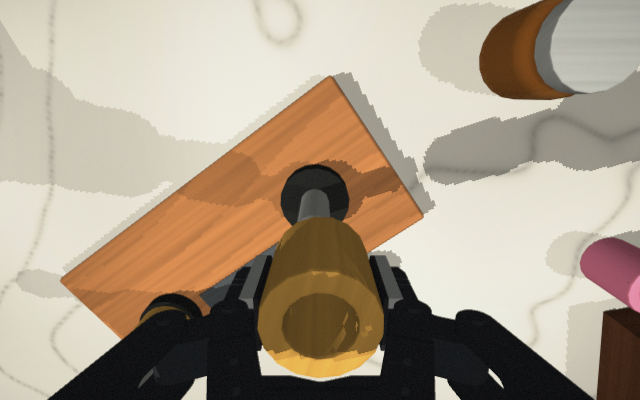

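View pics/pair2.png

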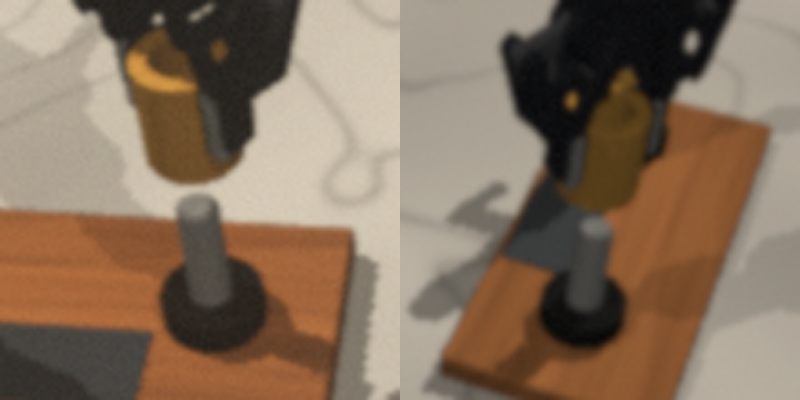

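The collar is held upright over the shank. In the wrist view the collar ring is centred at about u=320 and the seal at about (314,196), so there is a lateral offset of a few mm. I'll fit both axes from all the views and check them with an overlay.

```bash
cat >> h.py <<'E'
def px(c,P,s=None):
    P=np.atleast_2d(P)
    if 'R' in c: p=P@c['R'].T+c['t']
    else:
        Rt=cv2.Rodrigues(s['ee_rot'])[0]; M=np.linalg.inv(c['mount']); p=((P-s['tcp_pos'])@Rt)@M[:3,:3].T+M[:3,3]
    f=200/np.tan(np.radians(c['vertical_fov']/2)); return np.c_[c['cx']+f*p[:,0]/p[:,2],c['cy']+f*p[:,1]/p[:,2]]
def circ(x,y,z,r): a=np.linspace(0,2*np.pi,60); return np.c_[x+r*np.cos(a),y+r*np.sin(a),z+0*a]
def draw(crop,c,s,box,k,items):
    u0,v0=box[:2]; im=cv2.resize(crop,None,fx=k,fy=k,interpolation=cv2.INTER_CUBIC)
    for (x,y,z,r,col) in items:
        q=((px(c,circ(x,y,z,r),s)+.5-[u0,v0])*k-.5).round().astype(int); cv2.polylines(im,[q],True,col,1,cv2.LINE_AA)
    return im
E
python3 - <<'E'
from h import *
from scipy.optimize import least_squares
s,o=pickle.load(open('w2.pkl','rb'))
k=400/110
sc=lambda p:np.array(p)/k+[210,90]; sd=lambda p:(np.array(p)-[400,0])/k+[320,110]
def res(x,use):
    r=[]
    for n,pts in use:
        a,b=px(o[n],[[x[0],x[1],.1],[x[0],x[1],.038]],s); d=(b-a)/np.linalg.norm(b-a)
        for p in pts: w=p-a; r.append(w[0]*d[1]-w[1]*d[0])
    return r
S=('scene',[sc((198,206)),sc((209,298))]);D=('side',[sd((596,230)),sd((586,300))]);W=('wrist',[np.array((314.5,215.)),np.array((314.5,196.))])
for u in ([S,D],[S,D,W],[D,W],[S,W]):
    f=least_squares(res,[.525,-.097],args=(u,)); print(f.x.round(4),f.fun.round(2))
x,y=least_squares(res,[.525,-.097],args=([S,D,W],)).x
t=s['tcp_pos']; b=t[2]-.0141
it=[(x,y,.1,.011,(0,255,0)),(x,y,.038,.027,(0,255,0)),(t[0],t[1],b,.023,(255,0,255)),(t[0],t[1],b+.055,.023,(255,0,255))]
out=[]
for n,box in (('scene',(220,90,80)),('side',(330,115,80)),('wrist',(250,150,240))):
    im=o[n]['color'][:,:,::-1]; u,v,w=box; out.append(draw(np.ascontiguousarray(im[v:v+w,u:u+w]),o[n],s,box,5 if w==80 else 400/240,it))
cv2.imwrite('pics/ov.png',cv2.resize(np.hstack([out[0],out[1]]),(800,400)))
R=cv2.Rodrigues(s['ee_rot'])[0];print(R[:,2], 'tool shift',(R.T@np.array([x-t[0],y-t[1],0])*1000).round(1))
E
```

```text
[ 0.5232 -0.1012] [ 0.67 -0.72 -0.21  0.22]
[ 0.5227 -0.102 ] [ 0.92 -0.49 -0.58 -0.13 -0.29  0.67]
[ 0.5239 -0.1027] [-0.21  0.22 -0.45  0.53]
[ 0.5221 -0.1018] [ 0.67 -0.72 -0.45  0.53]
[ 1.86483630e-04  5.93649663e-04 -9.99999806e-01] tool shift [-0.6 -5.4 -0. ]
```

View pics/ov.png

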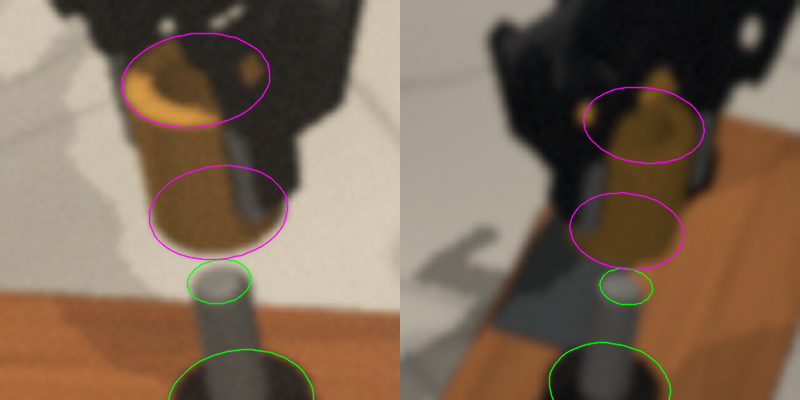

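The overlay fits to about 1 px. The shank seems about 1 px right of my circle in scene and 1 px left in side, so the collar is some 4 mm off, mainly along -y. I'll move closer and compare the two directly.

Request:
send_rows:
  hand: [20,20,20,20,20]
  translation:
    - [-1,-4,0]
    - [-1,-4,15]
    - [-1,-4,29]
    - [-1,-4,29]
    - [-1,-4,29]
  yaw: [0,0,0,0,0]

```text
time: 5.85
tcp_pos: [0.5236, -0.1013, 0.1201]
ee_rot: [-0.608, -3.082, -0.0]
contact_force: [0.3, 0.4, -0.2]
width: 0.0442
gripper_force: 81.7
```

```bash
python3 - <<'E'
from h import *
o={}
for n in('scene','side','wrist'): s,o[n]=snap(n,n+'3.png')
pickle.dump((s,o),open('w3.pkl','wb'))
print(s['time'],s['tcp_pos'],s['contact_force'])
t=s['tcp_pos']; b=t[2]-.0141
x,y=.524,-.1005
it=[(x,y,.1,.007,(0,255,0)),(x,y,.038,.027,(0,255,0)),(x,y,.038,.011,(0,255,0)),(t[0],t[1],b,.023,(255,0,255)),(t[0],t[1],b+.055,.023,(255,0,255))]
out=[]
for n,(u,v,w) in (('scene',(228,110,66)),('side',(338,135,66))):
    im=o[n]['color'][:,:,::-1]; cr=np.ascontiguousarray(im[v:v+w,u:u+w])
    out.append(np.vstack([draw(cr,o[n],s,(u,v),6,[])[60:360],draw(cr,o[n],s,(u,v),6,it)[60:360]]))
cv2.imwrite('pics/ov3.png',np.hstack(out))
E
```

```text
5.95 [ 0.52400126 -0.10151614  0.12072407] [-0.25297991 -0.37037799 -0.93644097]
```

View pics/ov3.png

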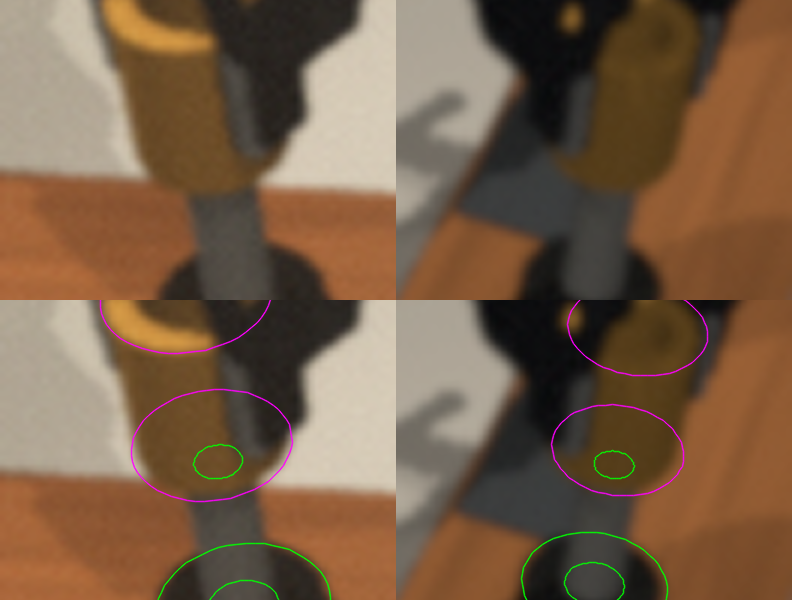

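The overlay now agrees to within about 0.5 px (about 1 mm) in both views, well inside the chamfer's capture. Descending gently while watching the force.

Request:
send_rows:
  hand: [20,20,20,20,20]
  translation:
    - [0,0,4]
    - [0,0,8]
    - [0,0,11]
    - [0,0,14]
    - [0,0,14]
  yaw: [0,0,0,0,0]

```text
time: 6.5
tcp_pos: [0.5232, -0.1014, 0.1054]
ee_rot: [-0.608, -3.081, -0.0]
contact_force: [0.4, -0.3, -0.6]
width: 0.0441
gripper_force: 81.7
```

Request:
send_rows:
  hand: [20,20,20,20,20]
  translation:
    - [0,0,5]
    - [0,0,12]
    - [0,0,20]
    - [0,0,28]
    - [0,0,34]
  yaw: [0,0,0,0,0]

```text
time: 7.0
tcp_pos: [0.5231, -0.1014, 0.0709]
ee_rot: [-0.608, -3.081, -0.0]
contact_force: [-0.2, -0.6, -1.6]
width: 0.044
gripper_force: 81.7
```

Request:
send_rows:
  hand: [20,20,20,20,20]
  translation:
    - [0,0,5]
    - [0,0,10]
    - [0,0,15]
    - [0,0,18]
    - [0,0,18]
  yaw: [0,0,0,0,0]

```text
time: 7.5
tcp_pos: [0.5233, -0.1014, 0.0536]
ee_rot: [-0.608, -3.081, -0.0]
contact_force: [0.4, 1.2, -1.4]
width: 0.0437
gripper_force: 81.7
```

Request:
send_rows:
  hand: [20,20,20,20,20]
  translation:
    - [0,0,2]
    - [0,0,4]
    - [0,0,6]
    - [0,0,6]
    - [0,0,6]
  yaw: [0,0,0,0,0]

```text
time: 8.0
tcp_pos: [0.5238, -0.1016, 0.0484]
ee_rot: [0.608, 3.081, -0.0]
contact_force: [-0.6, -0.2, 4.3]
width: 0.0435
gripper_force: 81.8
```

```bash
python3 - <<'E'
from h import *
for i in range(3):
    s,c=snap('wrist','w4.png'); print(s['time'],s['tcp_pos'],s['contact_force'],s['ft_torque'],s['width'])
E
```

```text
8.0 [ 0.52378358 -0.10155121  0.04840268] [-0.63835609 -0.22364347  4.25941288] [0.0955982  0.09455006 0.01785247] 0.04352286232868623
8.05 [ 0.52377846 -0.1015678   0.04840837] [0.64629187 0.96096766 3.8945364 ] [0.01397534 0.06654177 0.03081585] 0.044188206765266816
8.1 [ 0.52379112 -0.10156096  0.04835135] [0.53611595 0.65148997 4.52820817] [-0.01303291  0.02915617 -0.00332653] 0.04397206069252985
```

Request:
send_rows:
  hand: [20,20,20,20,20]
  translation:
    - [0,0,1]
    - [0,0,2]
    - [0,0,3]
    - [0,0,4]
    - [0,0,4]
  yaw: [0,0,0,0,0]

```text
time: 8.65
tcp_pos: [0.5238, -0.1016, 0.0446]
ee_rot: [0.608, 3.081, -0.0]
contact_force: [-2.4, 0.8, 9.5]
width: 0.0443
gripper_force: 82.3
```

```bash
python3 - <<'E'
from h import *
F=[]
for i in range(10):
    s,c=snap('wrist','w5.png'); F.append(s['contact_force'])
print(s['time'],s['tcp_pos'],np.mean(F,0),np.std(F,0),s['width'])
E
```

```text
9.1 [ 0.52382407 -0.10158455  0.04473015] [-1.65528819  0.65789836  9.88993935] [0.44423728 0.59277928 0.59880817] 0.04399979992435505
```

Request:
send_rows:
  hand: [20,20,20,20,20]
  translation:
    - [0,0,-0.4]
    - [0,0,-0.4]
    - [0,0,-0.4]
    - [0,0,-0.4]
    - [0,0,-0.4]
  yaw: [0,0,0,0,0]

```text
time: 9.65
tcp_pos: [0.5238, -0.1016, 0.0451]
ee_rot: [0.608, 3.081, -0.0]
contact_force: [-0.9, 0.9, 8.7]
width: 0.044
gripper_force: 82.3
```

```bash
python3 - <<'E'
from h import *
o={}
for n in('scene','side','wrist'): s,o[n]=snap(n,n+'6.png')
a=cv2.imread('pics/scene6.png')[110:210,210:310]; b=cv2.imread('pics/side6.png')[130:230,330:430]
cv2.imwrite('pics/pair6.png',np.hstack([cv2.resize(i,(400,400),interpolation=cv2.INTER_CUBIC) for i in (a,b)]))
F=[];Z=[]
for i in range(20):
    s=env.state(); vision.camera('wrist'); F.append(s['contact_force']); Z.append(s['tcp_pos'][2])
print(s['time'],np.mean(F,0),np.std(F,0),min(Z),max(Z))
E
```

```text
10.75 [-1.66552531  0.40348482  9.20985295] [0.52738452 0.4485902  0.50808038] 0.0450141062763728 0.0450809206181387
```

View pics/pair6.png

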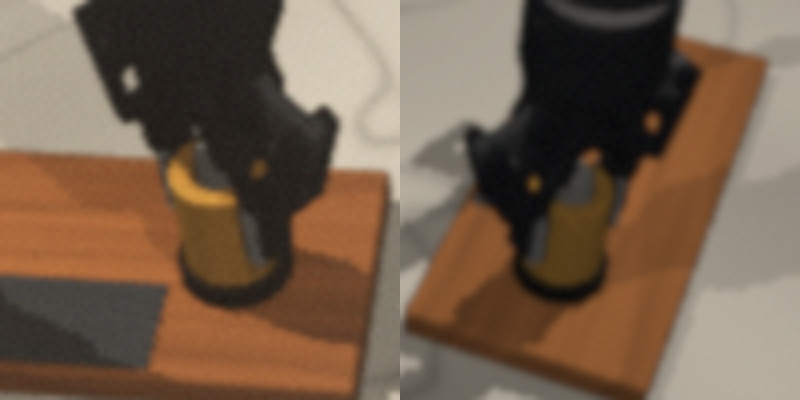

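The collar sits over the shank (tip visible above it at crop (205,165) in scene) and down on the black seal. The push reads 9.2 N steady. Now I'll hold for about 5 s.

Request:
send_rows:
  hand: [20,20,20,20,20]
  translation:
    - [0,0,0]
    - [0,0,0]
    - [0,0,0]
    - [0,0,0]
    - [0,0,0]
  yaw: [0,0,0,0,0]

```text
time: 11.3
tcp_pos: [0.5238, -0.1016, 0.0451]
ee_rot: [0.608, 3.081, -0.0]
contact_force: [-2.3, 0.9, 8.7]
width: 0.044
gripper_force: 82.3
```

Request:
send_rows:
  hand: [20,20,20,20,20]
  translation:
    - [0,0,0]
    - [0,0,0]
    - [0,0,0]
    - [0,0,0]
    - [0,0,0]
  yaw: [0,0,0,0,0]

```text
time: 11.8
tcp_pos: [0.5238, -0.1016, 0.045]
ee_rot: [0.608, 3.081, -0.0]
contact_force: [-1.1, -0.4, 9.0]
width: 0.0438
gripper_force: 82.3
```

Request:
send_rows:
  hand: [20,20,20,20,20]
  translation:
    - [0,0,0]
    - [0,0,0]
    - [0,0,0]
    - [0,0,0]
    - [0,0,0]
  yaw: [0,0,0,0,0]

```text
time: 12.3
tcp_pos: [0.5238, -0.1016, 0.0451]
ee_rot: [0.608, 3.081, -0.0]
contact_force: [-0.7, 0.3, 9.6]
width: 0.0436
gripper_force: 82.3
```

Request:
send_rows:
  hand: [20,20,20,20,20]
  translation:
    - [0,0,0]
    - [0,0,0]
    - [0,0,0]
    - [0,0,0]
    - [0,0,0]
  yaw: [0,0,0,0,0]

```text
time: 12.8
tcp_pos: [0.5238, -0.1016, 0.0451]
ee_rot: [0.608, 3.081, -0.0]
contact_force: [-1.2, 0.4, 9.2]
width: 0.0439
gripper_force: 82.3
```

Request:
send_rows:
  hand: [20,20,20,20,20]
  translation:
    - [0,0,0]
    - [0,0,0]
    - [0,0,0]
    - [0,0,0]
    - [0,0,0]
  yaw: [0,0,0,0,0]

```text
time: 13.3
tcp_pos: [0.5238, -0.1016, 0.0451]
ee_rot: [0.608, 3.081, -0.0]
contact_force: [-2.0, 0.2, 9.5]
width: 0.0436
gripper_force: 82.3
```

Request:
send_rows:
  hand: [20,20,20,20,20]
  translation:
    - [0,0,0]
    - [0,0,0]
    - [0,0,0]
    - [0,0,0]
    - [0,0,0]
  yaw: [0,0,0,0,0]

```text
time: 13.8
tcp_pos: [0.5238, -0.1016, 0.0451]
ee_rot: [0.608, 3.081, -0.0]
contact_force: [-1.0, 0.4, 9.1]
width: 0.0437
gripper_force: 82.3
```

Request:
send_rows:
  hand: [20,20,20,20,20]
  translation:
    - [0,0,0]
    - [0,0,0]
    - [0,0,0]
    - [0,0,0]
    - [0,0,0]
  yaw: [0,0,0,0,0]

```text
time: 14.3
tcp_pos: [0.5238, -0.1016, 0.045]
ee_rot: [0.608, 3.081, -0.0]
contact_force: [-0.5, 0.4, 9.2]
width: 0.0437
gripper_force: 82.3
```

Request:
send_rows:
  hand: [20,20,20,20,20]
  translation:
    - [0,0,0]
    - [0,0,0]
    - [0,0,0]
    - [0,0,0]
    - [0,0,0]
  yaw: [0,0,0,0,0]

```text
time: 14.8
tcp_pos: [0.5238, -0.1016, 0.0451]
ee_rot: [0.608, 3.081, -0.0]
contact_force: [-1.2, 0.8, 8.1]
width: 0.0438
gripper_force: 82.3
```

Request:
send_rows:
  hand: [20,20,20,20,20]
  translation:
    - [0,0,0]
    - [0,0,0]
    - [0,0,0]
    - [0,0,0]
    - [0,0,0]
  yaw: [0,0,0,0,0]

```text
time: 15.3
tcp_pos: [0.5238, -0.1016, 0.0451]
ee_rot: [0.608, 3.081, -0.0]
contact_force: [-2.3, 0.7, 9.7]
width: 0.044
gripper_force: 82.3
```

Request:
send_rows:
  hand: [20,20,20,20,20]
  translation:
    - [0,0,0]
    - [0,0,0]
    - [0,0,0]
    - [0,0,0]
    - [0,0,0]
  yaw: [0,0,0,0,0]

```text
time: 15.8
tcp_pos: [0.5238, -0.1016, 0.045]
ee_rot: [0.608, 3.081, -0.0]
contact_force: [-2.1, 0.6, 8.9]
width: 0.0437
gripper_force: 82.3
```

```bash
python3 - <<'E'
from h import *
s=env.state(); print(s['time'],s['tcp_pos'],s['contact_force'],s['width'],s['gripper_force'])
if 7<s['contact_force'][2]<12: print(env.hand_in())
E
```

```text
15.8 [ 0.52380695 -0.10157766  0.04504714] [-2.10259469  0.58742665  8.93800198] 0.04367564706086944 82.26395676378161
the job is handed in; nothing more can be done
None
```

The brass collar is over the shank and on the seal, pressed down at a measured 9 N or so (about 10.5 N on the seal with the collar's weight) for over 6 s, squeezing the seal about 7 of its 14 mm; the job was handed in at 15.8 s with the collar still gripped and pressing, the cup and jar untouched.

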